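# Switch off the preheat oven and hold its sprung hood half open

## Task

The board in the bench preheat oven is done and must cool slowly: first turn the oven's rotary switch fully round to off, then lift the sprung hood by its front bar until it is clearly past its balance point, to let the first heat out. Keep it in hand, so that it neither flies up nor drops, and draw it back down to just below the balance point, where a little of its weight hangs on the bar again. Finish while still holding it there, a few degrees below balance, and leave the other things on the bench where they stand.

Things in the scene. Friction and masses are not known exactly. Their poses are not given: they have to be found in the camera images.
- oven: Bench preheat oven, fixed: grey box 274 deep x 400 wide x 76 high, turned up to 15 degrees. Origin at the bench, midway across; x runs front to rear (the front, 114 mm ahead of the origin, looks to the robot), y left, z up. The aluminium hood covers its left part; the black console deck on its right, 108 wide, carries the rotary switch. Two stop brackets at the rear are 160 high.
- hood_hinge (a point): Middle of the hood's hinge pin at the oven's rear, 80 mm above the bench; axes as the oven's, so y runs along the pin.
- hood (a joint): Hood angle, rad: 0 shut, grows as the front rises about the pin, 1.35 at its stop. Hood 280 wide, 208 deep, 46 high. Torsion springs nearly carry it. Balance point 0.90 rad (52 degrees): let go below it falls shut, above it the springs throw it to the stop. Force to hold it at the bar: 2.7 N up when shut, 0.75 N up at 0.75, none at 0.90, 1 N down at 1.07, 2.6 N down near the stop.
- hood_handle (a point): Middle of the hood's front bar: round, black, diameter 14, 190 long along y, on steel posts 85 mm either side. Shut, it is 268 mm ahead of and 20 mm above the hinge axis, 100 mm above the bench, 48 mm in front of the hood's face, only bench below; the shut hood's top is at 126. Raised by a, it is 269 mm from the axis at 0.0745 + a rad above level. A grip can roll round the bar.
- switch (a joint): Rotary switch on the console deck, rad: 1.047 (60 degrees) is on, 0 is off; both are detents at hard stops, and it snaps over a hump half way (about 0.08 N m). Grows clockwise seen from above, so it is turned anticlockwise to off. At off the handle lies across the oven (along its y), white line to the left.
- switch_grip (a point): On the switch's vertical axis, 10 mm below the top of its black bar handle, 104 mm above the bench. The handle is 54 long along this point's y, 15 thick along its x, 32 high, above a base disc of diameter 36 whose top is at 82 mm; deck at 76. Axes turn with the handle; white line towards +y. The shut hood's side wall is 60 mm left of the axis.
- duster_can: Loose aerosol can, diameter 66, height 203; origin under its centre. Leave alone.
- cleaner_can: Loose smaller aerosol can, diameter 53, height 168; origin under its centre. Leave alone.
- dispenser: Loose white pump bottle 58 x 58 x 114; origin under its centre. Leave alone.
- tip_cleaner: Loose black tip cleaner pot with brass wool, diameter 74, height 62; origin under its centre. Leave alone.
- screw_tray: Loose white divided screw tray 105 x 150 x 22; origin under its centre. Leave alone.
- tin_case: Loose steel tin case 62 x 94 x 22; origin under its centre. Leave alone.
- solder_spool: Loose white solder spool, diameter 48, height 28; origin under its centre. Leave alone.
- flux_tin: Loose flux tin, diameter 44, height 20, standing on the console deck behind the switch; origin under its centre. Leave alone.

How it is judged:
By the outcome, as a careful person would: the job done as asked, in the order asked, and still so for the second after the job is handed in, while the arm keeps its last pose, push and grip.
It also fails if it takes over 59 s, if anything falls off the work surface, if the arm or the gripper's body presses on something with over 40 N, if the wrist force passes 120 N, or if a joint passes its speed limit or range.

## Robot

A 6-joint arm with a two-finger parallel gripper is mounted at the origin on the work surface. World frame = base frame: x ahead of the robot, y to its left, z up, the work surface at z = 0. Lengths are in m, angles in rad, forces in N, time in s.
With the tool pointing down it reaches from about 0.325 to 0.925 m from the base axis. Payload 3.1 kg.
Tool frame: the origin (TCP) lies midway between the tips of the shut fingers; the grasp point (between the pads) lies 19 mm behind it (manip.grasp_offset is the distance from the TCP to the grasp point, in m); z points along the fingers, y is the line along which they close (so a half turn about z gives the same grasp; the last joint's range is limited). The gripper opens to 85 mm and grips with 20 to 120 N. Pads are 22 mm wide; open, the fingers measure 114 mm over their backs; the gripper's body (76 mm by 85 mm) begins 54 mm behind the grasp point. The pads swing forward as they close: fully open they stand 13 mm farther back than shut.
Start: joints at [1.015, 0.217, 1.613, -0, 1.311, -0.112], TCP at [0.268, 0.564, 0.231] pointing down, gripper open.
Joint ranges: [-2.75, 2.75], [-0.78, 2.1], [0.31, 2.55], [-1.13, 4.27], [0.13, 2.63], [-2.58, 2.58]. Speed limits (rad/s): [2.79, 2.79, 3.14, 3.14, 3.14, 3.14].

## Interface

Orientations are given as a rotation vector (axis times angle).
In Python, from station import manip, viewer, workorder gives the robot as it stands. The module is installed in compiled form; this text tells all that it offers.
- The arm moves only by the shell command python3 -m pendant 'ROWS' [OPENING] [FORCE]. ROWS is JSON, a list of rows, each a list of 2 entries, a list of its own where there are three numbers: the shift along the tool's x, y, z as a fraction of full scale, then the turn, a rotation vector about the tool's x, y, z as a fraction of full scale. In form: [[[dx, dy, dz], [wx, wy, wz]], ...]. A call has 1 to 12 rows; each row is the pose to reach, as a shift and turn from the pose commanded when the call began, along the tool's axes at that moment, turning the shorter way round; what a row does not reach only later rows make up. Full scale, the value 1, is 0.2 m for a shift and pi rad for a turn. A row lasts 1/8 s, in which the tool goes at most 62.5 mm and 10.7 degrees, less where a joint would pass 70% of its speed; a pose out of reach is approached as far as the arm can. A call with a number of a shift or a turn outside -1 to 1 is refused whole. A call with a gripper value outside its range is refused whole. OPENING is the gripper command: -1 is shut, 1 is fully open, values between are in proportion, set as the call begins (- or left out, the last holds). The fingers move at their own pace and stop on an object; FORCE is the grip in N (left out, the last holds). Time passes only in rows, so rows that repeat a pose let the fingers close. It gives the time, the measured TCP pose, the force, the opening and the grip force at its end, in the units of the state.
- manip.read_state(): the state, without advancing time (a new reading comes with each control period).
- viewer.capture(name): name is "side" or "top"; returns a dict with "pixels" (420x560x3 uint8, blue, green, red), "depth" (420x560 float32, m along the optical axis (not along the pixel's ray), 0 where there is no reading), "fx", "fy", "cx", "cy" (pixels), "T" (4x4, takes a point from camera to world coordinates). Camera axes: x right, y down, z forward; pixel columns grow to the right and rows downward; lengths in m; the calibration is good to about 2 mm. A picture is of the moment at which its call begins.
- workorder.sign_off(): hands the job in; it is judged then, once.
Trained networks look in the newest picture that a camera, given by its name, has taken for a name from the list of things; names that differ only in an ending like _2 or _b are one class to them, and where a whole thing is asked for, a point or a joint stands for the part that bears it (a point fixed in the world has none). Each returns a list of dicts, best first, with "score" (0 to 1); they miss things now and then, are a little off and sometimes report something else, mostly with a low value. They report only what shows in the picture. A call takes as long as a camera call.
- viewer.find_in(name, camera): "extent" ([left, top, right, bottom] in pixels, round what is visible of it).
- viewer.masks_of(name, camera): "region" (420x560 bool, what is visible of it) and "extent" ([left, top, right, bottom] in pixels, round what is visible of it).
The state is a dict: "time": time; "qpos": joint angles; "dq": joint speeds; "tau": joint torques, N m; "tcp_pos": TCP position; "orientation": TCP orientation; "ft_force": force on the tool from outside, world axes, zero at the start; "wrist_torque": the same for the moment, N m; "width": finger opening in m; "grip_force": force on a finger pad.
Only numpy, scipy, OpenCV 4.12 (cv2) and the standard library are available. Lean on these libraries where they do the work, as an engineer would, in place of code of your own. Each camera call takes 0.05 s, during which the arm holds its last target. There are 200 camera calls.

## Working session

There is one attempt and no reset: what is moved stays moved. The work goes in short steps, Python scripts to look and compute and a shell command to move; the robot and the scene stay as the last step left them, time stands still between calls to the robot, and variables do not carry over. Pictures are saved under pics/ and viewed, at most 10 in all, crops included, and the job is handed in when it is done.

```bash
mkdir -p pics; cat > h.py <<'E'
import numpy as np, cv2
from station import manip, viewer, workorder
def cloud(c):
    d=c["depth"]; v,u=np.mgrid[:420,:560]
    P=np.stack([(u-c["cx"])/c["fx"]*d,(v-c["cy"])/c["fy"]*d,d],-1)
    return P@c["T"][:3,:3].T+c["T"][:3,3]
E
python3 - <<'E'
from h import *
s=manip.read_state(); print({k:np.round(v,3) for k,v in s.items()}, manip.grasp_offset)
ims=[]
for n in("side","top"):
    c=viewer.capture(n); ims.append(c["pixels"]); P=cloud(c); np.savez(n+".npz",P=P,px=c["pixels"])
    print(n,np.round(c["T"],3).tolist())
    for k in("oven","hood","hood_handle","switch","flux_tin","duster_can","cleaner_can","dispenser","tip_cleaner","screw_tray","tin_case","solder_spool"):
        for r in viewer.masks_of(k,n)[:1]:
            m=r["region"]&(c["depth"]>0); q=P[m]
            if len(q): print(n,k,round(r["score"],2),r["extent"],np.round(np.median(q,0),3),np.round(q.min(0),3),np.round(q.max(0),3))
cv2.imwrite("pics/a.png",ims[0]);cv2.imwrite("pics/b.png",ims[1])
E
```

```text
{'time': np.float64(0.0), 'qpos': array([ 1.015,  0.218,  1.615,  0.   ,  1.311, -0.112]), 'dq': array([-0.   ,  0.001, -0.001,  0.002, -0.   , -0.001]), 'tau': array([-0.0000e+00, -3.9684e+01, -3.0386e+01, -0.0000e+00,  9.0000e-03,
        0.0000e+00]), 'tcp_pos': array([0.268, 0.564, 0.23 ]), 'orientation': array([-0.691, -3.064,  0.004]), 'ft_force': array([-0.508, -0.735,  0.24 ]), 'wrist_torque': array([-0.036, -0.029, -0.037]), 'grip_force': np.float64(0.0), 'width': np.float64(0.086)} 0.0187
side [[0.992, -0.095, 0.082, 0.406], [-0.125, -0.765, 0.631, -0.796], [0.003, -0.636, -0.771, 1.107], [0.0, 0.0, 0.0, 1.0]]
side oven 0.6 [262.3, 115.8, 407.6, 266.9] [0.659 0.011 0.098] [ 0.49  -0.137 -0.006] [0.843 0.405 0.162]
side hood 0.7 [260.0, 122.6, 376.3, 214.7] [0.642 0.093 0.123] [ 0.49  -0.022 -0.006] [0.804 0.405 0.131]
side hood_handle 0.56 [263.3, 123.9, 374.0, 217.6] [0.642 0.094 0.123] [ 0.49  -0.022 -0.007] [0.804 0.406 0.131]
side switch 0.77 [303.5, 218.9, 326.9, 235.8] [ 0.593 -0.08   0.101] [ 0.566 -0.095  0.072] [ 0.625 -0.032  0.118]
side flux_tin 0.78 [360.4, 214.
[... 1557 characters left out ...]
6   0.104]
top duster_can 0.94 [398.4, 225.7, 439.0, 245.8] [ 0.456 -0.407  0.166] [ 0.423 -0.457  0.008] [ 0.487 -0.39   0.211]
top dispenser 0.89 [396.1, 173.8, 428.5, 196.0] [ 0.609 -0.409  0.081] [ 0.579 -0.47  -0.005] [ 0.655 -0.384  0.121]
top tip_cleaner 0.94 [117.8, 168.0, 139.9, 192.5] [0.61  0.429 0.048] [ 0.577  0.399 -0.005] [0.646 0.467 0.067]
top screw_tray 0.69 [154.1, 257.2, 204.1, 299.2] [0.321 0.283 0.003] [ 0.263  0.2   -0.01 ] [0.383 0.365 0.029]
top tin_case 0.72 [243.0, 248.8, 274.8, 273.6] [0.375 0.034 0.021] [ 0.335 -0.018  0.001] [0.413 0.085 0.031]
top solder_spool 0.76 [330.7, 251.4, 341.5, 271.8] [ 0.388 -0.199  0.028] [ 0.364 -0.225 -0.002] [ 0.41  -0.178  0.036]
```

```bash
python3 - <<'E'
from h import *
ims=[]
for n,b in(("side",(240,100,440,280)),("top",(170,90,340,250))):
    z=np.load(n+".npz");x0,y0,x1,y1=b
    im=z["px"][y0:y1,x0:x1]; cv2.imwrite(f"pics/{n}_crop.png",cv2.resize(im,(im.shape[1]*4*600//720,im.shape[0]*4*600//720),interpolation=cv2.INTER_CUBIC))
z=np.load("top.npz");P=z["P"].reshape(-1,3);px=z["px"].reshape(-1,3)
# hood top plane rect
m=(abs(P[:,2]-.126)<.006)&(P[:,0]>.45)&(P[:,1]<.33)&(P[:,1]>-.06)
r=cv2.minAreaRect(P[m][:,:2].astype(np.float32)*1000);print("hoodtop",r,m.sum())
# bar
m=(abs(P[:,2]-.105)<.006)&(P[:,0]>.42)&(P[:,0]<.62)&(P[:,1]<.3)&(P[:,1]>-.03)
print("bar",np.round(P[m][:40],3).tolist(),m.sum())
m=(P[:,2]>.104)&(P[:,2]<.122)&(P[:,0]>.55)&(P[:,0]<.64)&(P[:,1]<-.04)&(P[:,1]>-.12)
print("sw",np.round(P[m],3).tolist())
for n in("side",):
    z=np.load(n+".npz");P=z["P"].reshape(-1,3)
    m=(P[:,2]>.108)&(P[:,2]<.122)&(P[:,0]>.55)&(P[:,0]<.64)&(P[:,1]<-.04)&(P[:,1]>-.12)
    print("sw side",np.round(P[m],3).tolist())
    m=(abs(P[:,2]-.105)<.006)&(P[:,0]>.42)&(P[:,0]<.53)&(P[:,1]<.3)&(P[:,1]>-.03)
    print("bar",np.round(P[m][::4],3).tolist(),m.sum())
E
```

```text
hoodtop ((786.1546630859375, 110.43577575683594), (294.4767150878906, 451.3694152832031), 83.16822052001953) 5709
bar [[0.582, 0.262, 0.109], [0.582, 0.239, 0.11], [0.582, 0.222, 0.111], [0.58, 0.231, 0.109], [0.58, 0.191, 0.11], [0.576, 0.262, 0.111], [0.576, 0.259, 0.108], [0.576, 0.253, 0.111], [0.577, 0.21, 0.11], [0.578, 0.168, 0.111], [0.578, 0.162, 0.11], [0.573, 0.262, 0.11], [0.573, 0.259, 0.11], [0.573, 0.256, 0.11], [0.574, 0.242, 0.108], [0.574, 0.239, 0.109], [0.573, 0.236, 0.11], [0.574, 0.23, 0.11], [0.574, 0.227, 0.11], [0.574, 0.224, 0.111], [0.574, 0.216, 0.109], [0.574, 0.211, 0.108], [0.574, 0.202, 0.11], [0.575, 0.199, 0.108], [0.575, 0.193, 0.11], [0.575, 0.185, 0.11], [0.575, 0.182, 0.111], [0.575, 0.176, 0.111], [0.575, 0.173, 0.11], [0.575, 0.153, 0.111], [0.576, 0.148, 0.109], [0.576, 0.125, 0.111], [0.577, 0.107, 0.11], [0.578, 0.07, 0.107], [0.578, 0.067, 0.108], [0.57, 0.262, 0.109], [0.571, 0.26, 0.104], [0.57, 0.256, 0.107], [0.571, 0.254, 0.107], [0.57, 0.25, 0.11]] 1002
sw [[0.619, -0.061, 0.108], [0.619, -0.064, 0.11], [0.618, -0.066, 0.118], [0.615,
[... 6239 characters left out ...]
04, 0.106, 0.101], [0.498, 0.099, 0.106], [0.495, 0.097, 0.105], [0.495, 0.093, 0.104], [0.492, 0.092, 0.103], [0.502, 0.091, 0.102], [0.5, 0.088, 0.102], [0.496, 0.08, 0.107], [0.493, 0.079, 0.106], [0.504, 0.083, 0.1], [0.498, 0.073, 0.108], [0.495, 0.071, 0.106], [0.492, 0.07, 0.104], [0.503, 0.069, 0.103], [0.499, 0.064, 0.106], [0.496, 0.059, 0.108], [0.494, 0.059, 0.104], [0.491, 0.058, 0.102], [0.501, 0.054, 0.106], [0.498, 0.05, 0.107], [0.495, 0.047, 0.106], [0.492, 0.046, 0.104], [0.502, 0.043, 0.107], [0.499, 0.04, 0.106], [0.51, 0.042, 0.102], [0.494, 0.04, 0.103], [0.504, 0.041, 0.1], [0.514, 0.038, 0.103], [0.496, 0.034, 0.105], [0.517, 0.037, 0.099], [0.498, 0.033, 0.103]] 296
```

View pics/a.png

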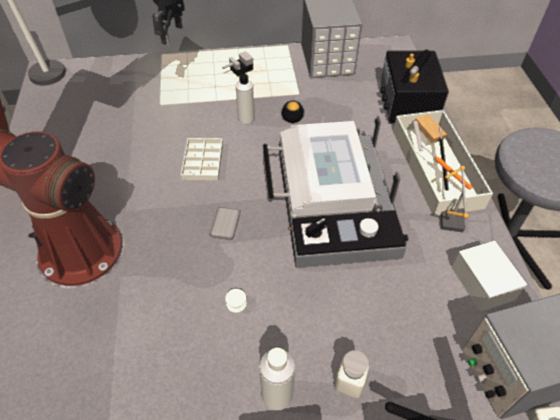

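View pics/top_crop.png

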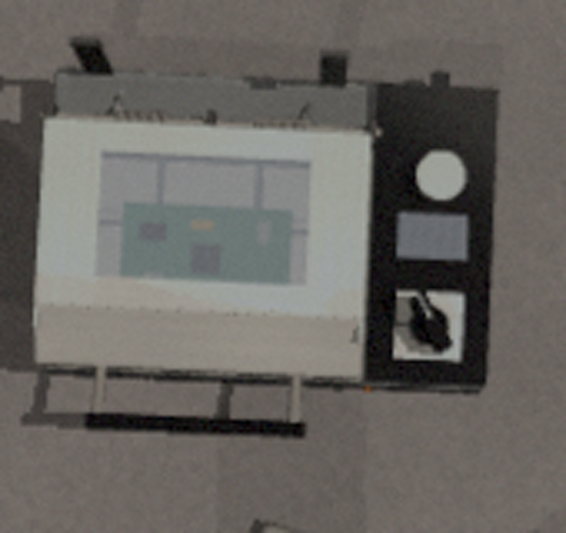

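The side view shows the bar at about (270,170), the switch at (315,228), the flux tin at (369,228) and the cleaner can at (245,100). In the top crop the switch handle is at (432,325), with its line to the upper left, which is "on". Next I'll fit the poses and work out the first move.

```bash
cat >> h.py <<'E'
from scipy.spatial.transform import Rotation as R
def go(p,yaw):
    """rows units to reach TCP p, tool down, tool-y at yaw (deg)"""
    s=manip.read_state(); R0=R.from_rotvec(s["orientation"])
    y=np.radians(yaw); ty=np.array([np.cos(y),np.sin(y),0]); tz=np.array([0,0,-1.]); tx=np.cross(ty,tz)
    R1=R.from_matrix(np.stack([tx,ty,tz],1))
    d=R0.inv().apply(np.array(p)-s["tcp_pos"])/.2; w=(R0.inv()*R1).as_rotvec()/np.pi
    print("go",np.round(p,3),"shift",np.round(d,3).tolist(),"turn",np.round(w,4).tolist())
def st():
    s=manip.read_state(); print({k:np.round(s[k],3).tolist() for k in("time","tcp_pos","orientation","ft_force","wrist_torque","width","grip_force","qpos")})
E
python3 - <<'E'
from h import *
def fit(q):
    r=cv2.minAreaRect((q[:,:2]*1000).astype(np.float32)); l=cv2.fitLine((q[:,:2]*1000).astype(np.float32),cv2.DIST_HUBER,0,.01,.01).ravel()
    return np.round(q.mean(0),4),"dir",round(np.degrees(np.arctan2(l[1],l[0]))%180,1),[np.round(x,1) for x in r]
for n in("side","top"):
    P=np.load(n+".npz")["P"].reshape(-1,3)
    m=(P[:,2]>.108)&(P[:,2]<.122)&(P[:,0]>.55)&(P[:,0]<.64)&(P[:,1]<-.045)&(P[:,1]>-.11); print(n,"sw",fit(P[m]))
    m=(P[:,2]>.09)&(P[:,2]<.116)&(P[:,0]>.47)&(P[:,0]<.508)&(P[:,1]<.3)&(P[:,1]>-.03); print(n,"bar",fit(P[m]),P[m][:,2].max())
    m=(abs(P[:,2]-.126)<.004)&(P[:,0]>.56)&(P[:,0]<.75)&(P[:,1]<.3)&(P[:,1]>-.04); print(n,"hood",fit(P[m]))
go([.593,-.075,.19],-60)
E
```

```text
side sw (array([ 0.5907, -0.0764,  0.1125]), 'dir', np.float32(27.8), [array([590.6, -75.1]), array([52.5, 18.4]), np.float64(26.5)])
side bar (array([0.498 , 0.1176, 0.1037]), 'dir', np.float32(88.9), [array([498.3, 128.5]), array([ 17.4, 194.2]), np.float64(0.1)]) 0.10987007865367981
side hood (array([0.6696, 0.1116, 0.1247]), 'dir', np.float32(89.0), [array([663.7, 122.8]), array([286.2, 178. ]), np.float64(88.9)])
top sw (array([ 0.5938, -0.0728,  0.114 ]), 'dir', np.float32(28.9), [array([594.5, -72.7]), array([53.3, 15.1]), np.float64(27.4)])
top bar (array([0.5006, 0.1253, 0.1045]), 'dir', np.float32(89.3), [array([500.4, 129.2]), array([190.3,  14.7]), np.float64(89.4)]) 0.11452015598452125
top hood (array([0.6698, 0.1242, 0.1256]), 'dir', np.float32(88.6), [array([665. , 125.3]), array([280.1, 173.7]), np.float64(88.6)])
go [ 0.593 -0.075  0.19 ] shift [-2.839, -2.191, 0.207] turn [-0.0, 0.0, 0.6921]
```

```bash
python3 -m pendant '[[[-0.3,-0.23,0],[0,0,0]],[[-0.6,-0.46,0],[0,0,0]],[[-0.95,-0.73,0],[0,0,0]],[[-0.95,-0.73,0],[0,0,0]]]' 0.1 40 && python3 -m pendant '[[[-0.3,-0.23,0],[0,0,0]],[[-0.6,-0.46,0],[0,0,0]],[[-0.95,-0.73,0],[0,0,0]],[[-0.95,-0.73,0],[0,0,0]]]'
python3 -m pendant '[[[-0.3,-0.2,0],[0,0,0.06]],[[-0.6,-0.4,0.1],[0,0,0.12]],[[-0.94,-0.73,0.2],[0,0,0.18]],[[-0.94,-0.73,0.2],[0,0,0.24]],[[-0.94,-0.73,0.2],[0,0,0.3]],[[-0.94,-0.73,0.2],[0,0,0.36]],[[-0.94,-0.73,0.2],[0,0,0.42]],[[-0.94,-0.73,0.2],[0,0,0.48]],[[-0.94,-0.73,0.2],[0,0,0.54]],[[-0.94,-0.73,0.2],[0,0,0.6]],[[-0.94,-0.73,0.2],[0,0,0.66]],[[-0.94,-0.73,0.2],[0,0,0.699]]]'
python3 -c "
from h import *
st();go([.593,-.0745,.088],-61.2)"
```

```text
time: 1.8
tcp_pos: [0.378, 0.3491, 0.2315]
orientation: [0.692, 3.064, 0.0]
ft_force: [2.2, 0.0, 1.2]
width: 0.0467
grip_force: 0.0
time: 2.3
tcp_pos: [0.4871, 0.1354, 0.2317]
orientation: [0.693, 3.063, 0.001]
ft_force: [-0.2, -0.6, -0.4]
width: 0.0469
grip_force: 0.0
time: 3.8
tcp_pos: [0.5933, -0.075, 0.1914]
orientation: [3.045, 0.773, 0.0]
ft_force: [-0.2, -0.7, -0.2]
width: 0.0471
grip_force: 0.0
{'time': 3.8, 'tcp_pos': [0.593, -0.075, 0.191], 'orientation': [3.045, 0.773, 0.0], 'ft_force': [-0.22, -0.702, -0.181], 'wrist_torque': [-0.012, 0.035, 0.01], 'width': 0.047, 'grip_force': 0.0, 'qpos': [-0.243, 0.197, 1.715, -0.0, 1.23, 0.831]}
go [ 0.593 -0.074  0.088] shift [-0.0, -0.003, 0.517] turn [0.0, -0.0, -0.0018]
```

```bash
python3 -m pendant '[[[0,0,0.2],[0,0,0]],[[0,0,0.38],[0,0,0]],[[0,0,0.48],[0,0,0]],[[0,0,0.515],[0,0,0]],[[0,0,0.515],[0,0,0]]]' && python3 -m pendant '[[[0,0,0],[0,0,0]],[[0,0,0],[0,0,0]],[[0,0,0],[0,0,0]],[[0,0,0],[0,0,0]],[[0,0,0],[0,0,0]]]' -1 40; python3 -c "
from h import *
st()"
```

```text
time: 4.42
tcp_pos: [0.5938, -0.0751, 0.0887]
orientation: [3.043, 0.78, 0.001]
ft_force: [0.4, -0.1, 0.1]
width: 0.0472
grip_force: 0.0
time: 5.05
tcp_pos: [0.5932, -0.0728, 0.0902]
orientation: [-3.04, -0.778, -0.001]
ft_force: [-3.4, 7.2, 7.0]
width: 0.0142
grip_force: 40.7
{'time': 5.05, 'tcp_pos': [0.593, -0.073, 0.09], 'orientation': [-3.04, -0.778, -0.001], 'ft_force': [-3.404, 7.237, 6.995], 'wrist_torque': [0.937, 0.518, -0.03], 'width': 0.014, 'grip_force': 40.656, 'qpos': [-0.241, 0.316, 1.778, 0.004, 1.05, 0.826]}
```

```bash
python3 -m pendant '[[[0,-0.012,-0.01],[0,0,0]],[[0,-0.012,-0.01],[0,0,-0.05]],[[0,-0.012,-0.01],[0,0,-0.1]],[[0,-0.012,-0.01],[0,0,-0.15]],[[0,-0.012,-0.01],[0,0,-0.2]],[[0,-0.012,-0.01],[0,0,-0.25]],[[0,-0.012,-0.01],[0,0,-0.29]],[[0,-0.012,-0.01],[0,0,-0.32]],[[0,-0.012,-0.01],[0,0,-0.34]],[[0,-0.012,-0.01],[0,0,-0.35]],[[0,-0.012,-0.01],[0,0,-0.35]]]'; python3 -c "
from h import *
st();go([.593,-.073,.09],-1.2)"
```

```text
time: 6.42
tcp_pos: [0.5929, -0.0729, 0.0904]
orientation: [2.19, 2.251, 0.003]
ft_force: [3.8, 1.3, -5.5]
width: 0.0142
grip_force: 56.3
{'time': 6.425, 'tcp_pos': [0.593, -0.073, 0.09], 'orientation': [2.19, 2.251, 0.003], 'ft_force': [3.808, 1.339, -5.519], 'wrist_torque': [0.119, -0.624, -1.068], 'width': 0.014, 'grip_force': 56.311, 'qpos': [-0.24, 0.314, 1.78, 0.001, 1.046, -0.269]}
go [ 0.593 -0.073  0.09 ] shift [-0.001, 0.001, 0.002] turn [0.0007, -0.0002, 0.0155]
```

```bash
python3 -m pendant '[[[0,0,0],[0,0,0.017]],[[0,0,0],[0,0,0.017]]]' && python3 -m pendant '[[[0,0,0],[0,0,0]],[[0,0,0],[0,0,0]],[[0,0,-0.1],[0,0,0]],[[0,0,-0.3],[0,0,0]],[[0,0,-0.5],[0,0,0]],[[0,0,-0.5],[0,0,0]]]' -0.2; python3 - <<'E'
from h import *
st()
go([.4995,.129,.17],-1.2)
E
```

```text
time: 6.68
tcp_pos: [0.5929, -0.0728, 0.0904]
orientation: [2.243, 2.197, 0.002]
ft_force: [5.9, 1.6, -5.1]
width: 0.0141
grip_force: 40.2
time: 7.42
tcp_pos: [0.5958, -0.0739, 0.1973]
orientation: [2.239, 2.189, 0.009]
ft_force: [0.4, -0.4, -0.3]
width: 0.0341
grip_force: 0.0
{'time': 7.425, 'tcp_pos': [0.596, -0.074, 0.197], 'orientation': [2.239, 2.189, 0.009], 'ft_force': [0.418, -0.357, -0.34], 'wrist_torque': [-0.007, -0.017, -0.055], 'width': 0.034, 'grip_force': 0.0, 'qpos': [-0.24, 0.188, 1.713, -0.0, 1.229, -0.218]}
go [0.5   0.129 0.17 ] shift [1.004, -0.506, 0.128] turn [0.0036, 0.0009, -0.0005]
```

```bash
python3 -m pendant '[[[0.25,-0.13,0],[0,0,0]],[[0.5,-0.25,0],[0,0,0]],[[0.75,-0.38,0.05],[0,0,0]],[[1,-0.506,0.12],[0.0036,0.001,0]],[[1,-0.506,0.12],[0.0036,0.001,0]],[[1,-0.506,0.12],[0.0036,0.001,0]]]'; python3 - <<'E'
from h import *
st()
for n in("top","side"):
    c=viewer.capture(n);P=cloud(c);Q=P.reshape(-1,3)
    m=(Q[:,2]>.106)&(Q[:,2]<.122)&(Q[:,0]>.55)&(Q[:,0]<.64)&(Q[:,1]<-.035)&(Q[:,1]>-.12)
    print(n,cv2.minAreaRect((Q[m][:,:2]*1000).astype(np.float32)),m.sum())
    cv2.imwrite(f"pics/c_{n}.png",cv2.resize(c["pixels"][100:280,160:440],(784,504),interpolation=cv2.INTER_CUBIC))
go([.4995,.129,.081],-1.2)
E
```

```text
time: 8.18
tcp_pos: [0.4955, 0.1292, 0.1665]
orientation: [-2.239, -2.19, 0.009]
ft_force: [-0.5, -0.2, -1.0]
width: 0.034
grip_force: 0.0
{'time': 8.175, 'tcp_pos': [0.496, 0.129, 0.166], 'orientation': [-2.239, -2.19, 0.009], 'ft_force': [-0.515, -0.183, -1.016], 'wrist_torque': [0.005, -0.019, 0.035], 'width': 0.034, 'grip_force': 0.0, 'qpos': [0.116, 0.05, 1.928, 0.004, 1.174, 0.136]}
top ((594.1583251953125, -73.02685546875), (52.15256118774414, 14.731058120727539), 89.6528091430664) 102
side ((591.6365966796875, -74.74158477783203), (54.644309997558594, 15.108304977416992), 88.02912902832031) 120
go [0.5   0.129 0.081] shift [0.002, 0.02, 0.429] turn [-0.0032, -0.0009, -0.001]
```

View pics/c_side.png

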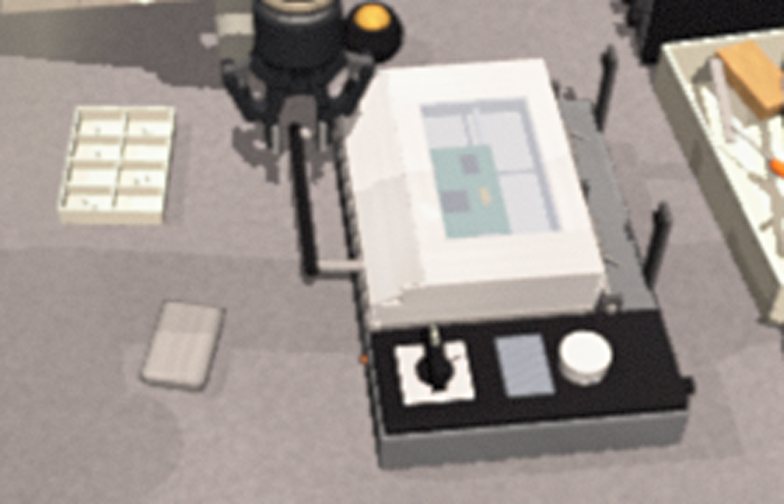

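The switch is off: the handle lies across the oven at crop (435,360), with its line to the left. The gripper is over the bar at (300,135), so I'll go down and grip.

```bash
python3 -m pendant '[[[0,0.02,0.1],[-0.003,-0.001,0]],[[0,0.02,0.2],[-0.003,-0.001,0]],[[0,0.02,0.3],[-0.003,-0.001,0]],[[0,0.02,0.36],[-0.003,-0.001,0]],[[0,0.02,0.405],[-0.003,-0.001,0]],[[0,0.02,0.405],[-0.003,-0.001,0]],[[0,0.02,0.405],[-0.003,-0.001,0]]]' && python3 -m pendant '[[[0,0,0],[0,0,0]],[[0,0,0],[0,0,0]],[[0,0,0],[0,0,0]],[[0,0,0],[0,0,0]],[[0,0,0],[0,0,0]]]' -1 40; python3 -c "
from h import *
st()"
```

```text
time: 9.15
tcp_pos: [0.4993, 0.1296, 0.086]
orientation: [-2.246, -2.196, 0.0]
ft_force: [1.4, 0.0, -0.3]
width: 0.0343
grip_force: 0.0
time: 9.78
tcp_pos: [0.4995, 0.1297, 0.0859]
orientation: [-2.247, -2.196, -0.0]
ft_force: [1.4, 0.9, 3.0]
width: 0.0125
grip_force: 39.1
{'time': 9.775, 'tcp_pos': [0.499, 0.13, 0.086], 'orientation': [-2.247, -2.196, -0.0], 'ft_force': [1.364, 0.852, 2.994], 'wrist_torque': [0.072, -0.299, 0.029], 'width': 0.012, 'grip_force': 39.106, 'qpos': [0.118, 0.165, 1.975, 0.0, 1.001, 0.14]}
```

```bash
python3 -m pendant '[[[0,0.005,-0.067],[0,0,0]],[[0,0.016,-0.134],[0,0,0]],[[0,0.029,-0.199],[0,0,0]],[[0,0.046,-0.265],[0,0,0]],[[0,0.065,-0.329],[0,0,0]],[[0,0.088,-0.392],[0,0,0]],[[0,0.114,-0.454],[0,0,0]],[[0,0.144,-0.515],[0,0,0]],[[0,0.176,-0.574],[0,0,0]],[[0,0.211,-0.631],[0,0,0]],[[0,0.249,-0.686],[0,0,0]],[[0,0.29,-0.74],[0,0,0]]]' -1 30; cat >> h.py <<'E'
C=np.array([.4995+.268,.0859-.020])  # hinge x,z in TCP circle
def hood():
    p=manip.read_state()["tcp_pos"]; d=np.array([C[0]-p[0],p[2]-C[1]]); print("a~",np.arctan2(d[1],d[0])-.0745,"r",np.hypot(*d))
E
python3 -c "
from h import *
st();hood()"
```

```text
time: 11.28
tcp_pos: [0.5544, 0.1284, 0.234]
orientation: [-2.242, -2.192, 0.011]
ft_force: [-8.5, 1.3, 3.7]
width: 0.0126
grip_force: 36.0
{'time': 11.275, 'tcp_pos': [0.554, 0.128, 0.234], 'orientation': [-2.242, -2.192, 0.011], 'ft_force': [-8.463, 1.289, 3.729], 'wrist_torque': [0.295, 1.72, 0.037], 'width': 0.013, 'grip_force': 36.012, 'qpos': [0.104, 0.103, 1.738, 0.001, 1.31, 0.126]}
a~ 0.5933615986564877 r 0.2713993743057399
```

```bash
python3 -m pendant '[[[0,0.031,-0.061],[0,0,0]],[[0,0.077,-0.11],[0,0,0]],[[0,0.125,-0.157],[0,0,0]],[[0,0.176,-0.202],[0,0,0]],[[0,0.228,-0.243],[0,0,0]],[[0,0.283,-0.283],[0,0,0]],[[0,0.34,-0.319],[0,0,0]],[[0,0.398,-0.352],[0,0,0]],[[0,0.425,-0.368],[0,0,0]],[[0,0.458,-0.384],[0,0,0]],[[0,0.458,-0.384],[0,0,0]],[[0,0.458,-0.384],[0,0,0]]]'
python3 - <<'E'
from h import *
st();hood()
c=viewer.capture("side");P=cloud(c)
for r in viewer.masks_of("hood","side")[:1]:
    print(r["score"],r["extent"]); q=P[r["region"]&(c["depth"]>0)]
    q=q[(q[:,0]>.52)&(q[:,2]>.09)&(q[:,1]<.3)]; u,s,v=np.linalg.svd(q-np.median(q,0),full_matrices=False); print("normal",v[2],s)
np.savez("up.npz",P=P)
cv2.imwrite("pics/d.png",cv2.resize(c["pixels"][60:280,200:440],(720,600)[:1]+(600,),interpolation=cv2.INTER_CUBIC))
E
```

```text
time: 12.78
tcp_pos: [0.6503, 0.1262, 0.3128]
orientation: [2.245, 2.195, 0.004]
ft_force: [-1.4, 1.9, 6.8]
width: 0.0122
grip_force: 35.6
{'time': 12.775, 'tcp_pos': [0.65, 0.126, 0.313], 'orientation': [2.245, 2.195, 0.004], 'ft_force': [-1.389, 1.864, 6.796], 'wrist_torque': [0.245, 0.505, 0.014], 'width': 0.012, 'grip_force': 35.632, 'qpos': [0.086, 0.243, 1.431, 0.0, 1.465, 0.109]}
a~ 1.0530676354689317 r 0.27329045727608603
0.81 [328.6, 80.0, 392.9, 204.8]
normal [ 0.84100247 -0.06680916  0.53689047] [4.81746843 4.18735322 0.91450072]
```

View pics/d.png

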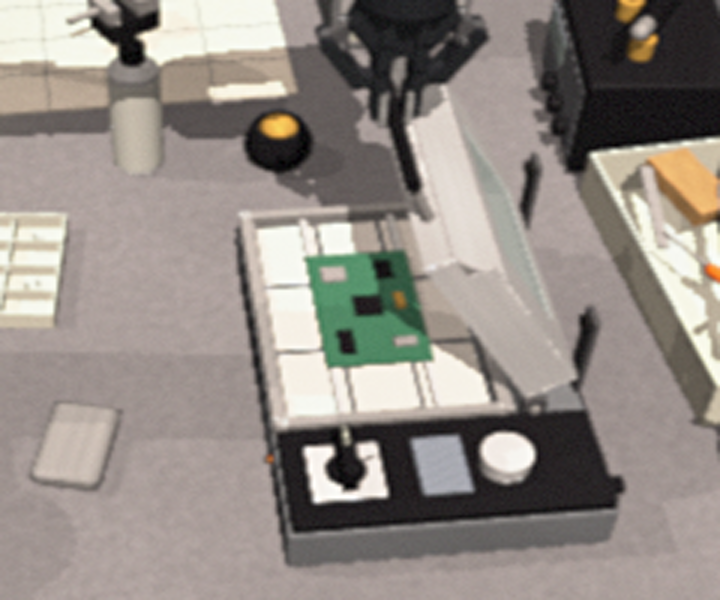

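The hood is up at about 1 rad, with the bar in the fingers at (400,100). I'll get the true angle from a clean fit to the top plate before lowering it.

```bash
cat >> h.py <<'E'
def plate(P,guess):
    """robust tilt of hood's top plate: histogram over tilt of the best slab"""
    q=P.reshape(-1,3); q=q[(q[:,0]>.5)&(q[:,0]<.82)&(q[:,2]>.14)&(q[:,2]<.36)&(q[:,1]>-.03)&(q[:,1]<.27)]
    b=max(((np.histogram(q[:,0]*np.sin(a)+q[:,2]*np.cos(a),np.arange(-.2,1,.004)),a) for a in np.arange(guess-.25,guess+.25,.005)),key=lambda t:t[0][0].max())
    (h,e),a=b; o=e[h.argmax()]+.002
    m=abs(q[:,0]*np.sin(a)+q[:,2]*np.cos(a)-o)<.005; z=q[m]
    v=np.linalg.svd(z-z.mean(0),full_matrices=False)[2][2]; v*=np.sign(v[2]); print("plate n",m.sum(),"angle",a,np.arctan2(v[0],v[2]),"normal",v.round(3),"mean",z.mean(0).round(3))
    cx,cz=.7675,.08; mz=z.mean(0); print("offset above hinge along normal",(mz[0]-cx)*np.sin(a)+(mz[2]-cz)*np.cos(a))
E
python3 -c "
from h import *
plate(np.load('up.npz')['P'],1.05)"
```

```text
plate n 1128 angle 1.0200000000000002 1.0182071193765065 normal [ 0.851 -0.018  0.525] mean [0.736 0.109 0.219]
offset above hinge along normal 0.045880148503491425
```

```bash
python3 -m pendant '[[[0,0.025,-0.02],[0,0,0]],[[0,0.056,-0.036],[0,0,0]],[[0,0.056,-0.036],[0,0,0]],[[0,0.056,-0.036],[0,0,0]],[[0,0.025,-0.02],[0,0,0]],[[0,-0.005,-0.009],[0,0,0]],[[0,-0.035,0.007],[0,0,0]],[[0,-0.065,0.022],[0,0,0]],[[0,-0.095,0.039],[0,0,0]],[[0,-0.124,0.056],[0,0,0]],[[0,-0.152,0.074],[0,0,0]],[[0,-0.18,0.092],[0,0,0]]]' && python3 -m pendant '[[[0,-0.02,0.014],[0,0,0]],[[0,-0.04,0.028],[0,0,0]],[[0,-0.055,0.039],[0,0,0]],[[0,-0.055,0.039],[0,0,0]],[[0,-0.055,0.039],[0,0,0]]]'
python3 - <<'E'
from h import *
st();hood()
c=viewer.capture("side");plate(cloud(c),.85)
t=viewer.capture("top");plate(cloud(t),.85)
E
```

```text
time: 14.38
tcp_pos: [0.6122, 0.127, 0.2908]
orientation: [-2.246, -2.195, 0.002]
ft_force: [2.6, 3.7, -2.8]
width: 0.0124
grip_force: 34.2
time: 15.0
tcp_pos: [0.6016, 0.1272, 0.2833]
orientation: [-2.246, -2.195, 0.002]
ft_force: [4.2, 3.8, -4.7]
width: 0.0127
grip_force: 33.9
{'time': 15.0, 'tcp_pos': [0.602, 0.127, 0.283], 'orientation': [-2.246, -2.195, 0.002], 'ft_force': [4.213, 3.772, -4.725], 'wrist_torque': [0.486, -0.828, 0.057], 'width': 0.013, 'grip_force': 33.918, 'qpos': [0.094, 0.16, 1.582, 0.0, 1.402, 0.117]}
a~ 0.8444061137128194 r 0.27344704330890274
plate n 2019 angle 0.8350000000000002 0.8258659230954696 normal [ 0.735 -0.016  0.678] mean [0.718 0.112 0.199]
offset above hinge along normal 0.043058740504139645
plate n 1813 angle 0.7950000000000002 0.8047480812047249 normal [ 0.721 -0.012  0.693] mean [0.731 0.099 0.188]
offset above hinge along normal 0.0494775710838507
```

```bash
python3 -m pendant '[[[0,0.006,0.008],[0,0,0]],[[0,0.006,0.008],[0,0,0]],[[0,0.006,0.008],[0,0,0]],[[0,0.006,0.008],[0,0,0]]]'
python3 - <<'E'
from h import *
st();hood()
c=viewer.capture("side");P=cloud(c);plate(P,.85);Q=P.reshape(-1,3)
m=(Q[:,2]>.106)&(Q[:,2]<.122)&(Q[:,0]>.55)&(Q[:,0]<.64)&(Q[:,1]<-.035)&(Q[:,1]>-.12)
print(cv2.minAreaRect((Q[m][:,:2]*1000).astype(np.float32)))
cv2.imwrite("pics/e.png",c["pixels"])
E
```

```text
time: 15.6
tcp_pos: [0.6021, 0.1272, 0.2836]
orientation: [-2.245, -2.195, 0.003]
ft_force: [-4.4, 1.8, 5.3]
width: 0.0124
grip_force: 34.9
{'time': 15.6, 'tcp_pos': [0.602, 0.127, 0.284], 'orientation': [-2.245, -2.195, 0.003], 'ft_force': [-4.375, 1.84, 5.297], 'wrist_torque': [0.402, 0.552, -0.0], 'width': 0.012, 'grip_force': 34.916, 'qpos': [0.094, 0.161, 1.58, 0.0, 1.403, 0.117]}
a~ 0.8466141852229859 r 0.273339755320459
plate n 2049 angle 0.8350000000000002 0.8262572369082812 normal [ 0.735 -0.016  0.678] mean [0.717 0.111 0.2  ]
offset above hinge along normal 0.0431804552673362
((591.4408569335938, -75.02111053466797), (56.436431884765625, 15.210942268371582), 88.64868927001953)
```

View pics/e.png

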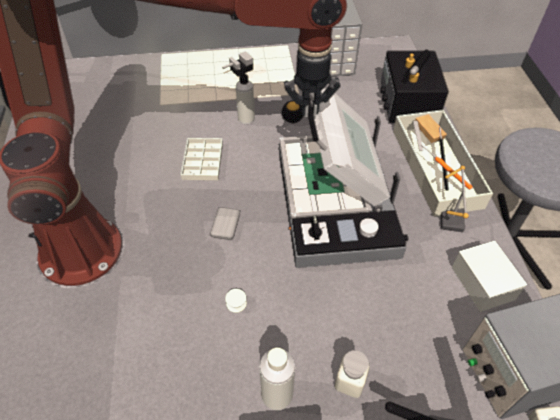

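The hood is held at about 0.83–0.84 rad with the bar in the fingers (about (315,125)). The switch at (315,228) is off, and the loose things are where they were.

```bash
python3 -c "
from h import *
print(workorder.sign_off())"
```

```text
the job is handed in; nothing more can be done
None
```

The job is handed in at about 16 s: the switch was turned to off first, then the hood was lifted to about 1.1 rad and drawn back down, still gripped, to about 0.83 rad (roughly 4° below balance), with nothing else on the bench moved.

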